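# Refit the plug-tap key of the brush-rinsing tank

## Robot

A 6-joint arm with a two-finger parallel gripper is mounted at the origin on a cart in front of the work surface, level with it; the furniture and walls round the work are solid. World frame = base frame: x ahead of the robot, y to its left, z up, the work surface at z = 0. Lengths are in m, angles in rad, forces in N, time in s.
With the tool pointing down it reaches from about 0.375 to 0.975 m from the base axis. Payload 3.8 kg.
Tool frame: the origin (TCP) lies midway between the tips of the shut fingers; the grasp point (between the pads) lies 19 mm behind it; z points along the fingers, y is the line along which they close (so a half turn about z gives the same grasp; the last joint's range is limited). The gripper opens to 88 mm and grips with 3 to 60 N. Pads are 18 mm wide; open, the fingers measure 123 mm over their backs; the gripper's body (75 mm by 187 mm) begins 45 mm behind the grasp point.
Start: joints at [-1.2, 0.264, 1.604, -0, 1.274, -0.037], TCP at [0.268, -0.62, 0.239] pointing down, gripper open.
Joint ranges: [-2.63, 2.63], [-0.94, 2.18], [0.31, 2.57], [-1.31, 4.45], [0, 2.66], [-2.55, 2.55]. Speed limits (rad/s): [2.57, 2.57, 3.14, 3.14, 3.14, 3.14].

## Interface

Orientations are given as a rotation vector (axis times angle).
In Python, from cell import manip, optics, set_gripper, inverse_kinematics gives the robot as it stands (manip), with the cameras (optics), the gripper as plain functions and the kinematics as plain functions. Calls block until the motion is done:
- manip.move_pose(position, orientation): joint-space move of the TCP to a pose.
- manip.move_linear(position, rate=0.15, rot=None): straight line of the TCP; rot=None keeps the orientation; rate is the mean speed in m/s.
- manip.set_joints(angles): joint-space move.
- set_gripper(opening, force=None): finger opening in m; force is the grip in N (None keeps the last); returns when the fingers have stopped.
- manip.dwell(seconds).
- inverse_kinematics(position, orientation): joint angles nearest the present ones, or None.
- manip.state(): the state.
- optics.capture(name): name is "scene" or "top"; returns a dict with "image" (480x640x3 uint8, blue, green, red), "z_map" (480x640 float32, m along the optical axis (not along the pixel's ray), 0 where there is no reading), "intrinsics" (3x3 intrinsics, pixels), "k1" (the pictures are not rectified: a ray, as slopes to the right and down, at radius r is drawn at 1 + k1 r^2 times it, then the intrinsics apply), "position" and "orientation" of the camera in the world. Camera axes: x right, y down, z forward; pixel columns grow to the right and rows downward; lengths in m; the calibration is good to about 2 mm. A picture is of the moment at which its call begins.
A pose or a line that the arm cannot do raises manip.IKError and nothing moves.
- manip.close_job(): hands the job in; it is judged then, once.
The state is a dict: "clock": time; "joint_pos": joint angles; "joint_velocities": joint speeds; "tau": joint torques, N m; "tool_pos": TCP position; "tcp_rot": TCP orientation; "contact_force": force on the tool from outside, world axes, zero at the start; "moment": the same for the moment, N m; "gripper_width": finger opening in m; "grasp_force": force on a finger pad.
Only numpy, scipy, OpenCV 4.12 (cv2) and the standard library are available. Lean on these libraries where they do the work, as an engineer would, in place of code of your own. Each camera call takes 0.05 s, during which the arm holds its last target. There are 200 camera calls.

## Task

Refit the loose key of the rinsing tank's tap: take it from the wooden stand and stand it in the tap's bore with its bar handle in line with the spout. Then turn it a quarter turn, either way, while pressing it down steadily with about 10 N, never much more, until the handle lies square across the spout and the tapered key has wedged itself tight; let go of it there. Do not ram it in before turning, and leave the two jars and the glue stick alone.

Things in the scene. Friction and masses are not known exactly. Their poses are not given: they have to be found in the camera images.
- key: Loose brass tap key, 90 mm tall, 0.13 to 0.21 kg. Origin: centre of its bottom, z up. The plug tapers from 28.5 mm diameter (40 mm above the bottom) to 11.5 mm at the bottom, 12 degrees each side; collar 38 mm diameter from 46 to 51 mm. At the start it hangs by the collar in the stand's hole, its bottom 4 mm above the table, at any heading.
- handle (a point): Centre of the key's dark wooden bar handle, 76 mm above its bottom. The bar is 56 mm long (along the key's x), 12 mm thick (along y), 28 mm high. Turning under the right press takes 0.3 N m: grip it hard. Pressed with 10 N during the whole turn, the key sinks about 3 mm below first touch and stays wedged; under 8.5 N it stays loose, over 13 N splits the liner.
- tank: Fixed white rinsing tank 126x186 mm, 129 mm high, with a brass tap on its robot side. Origin: on the table straight below the tap's bore. x points from the spout through the bore to the tank (62 mm behind the bore), y across the spout, z up. The spout is 52 mm in front of the bore, over a bowl 153 mm wide. Nothing on it is higher than the bore's mouth.
- bore (a point): Centre of the mouth of the tap's upright barrel (52 mm wide, 137 mm high), axes as the tank's. In it a springy white liner with the key's taper, 25 mm wide at the mouth, gives 1 mm per 8 N sideways. By wear the key's bottom meets it anywhere from 27 to 37 mm below the mouth: feel for it. Before turning, press 20 N at most.
- stand: Fixed pale wooden block 75x75 mm, 50 mm high, with an upright hole 32 mm wide in which the key hangs. Origin: centre of its underside.
- tall_jar: Bystander: lidded ink jar 52 mm wide, 84 mm tall. Origin: centre of its underside.
- wide_jar: Bystander: lidded ink jar 60 mm wide, 77 mm tall. Origin: centre of its underside.
- glue_stick: Bystander: standing glue stick 27 mm wide, 94 mm tall. Origin: centre of its underside.

How it is judged:
By the outcome, as a careful person would: the job done as asked, in the order asked, and still so for the second after the job is handed in, with the robot touching nothing.
It also fails if it takes over 58 s, if anything falls off the work surface, if the arm or the gripper's body presses on something with over 40 N, if the wrist force passes 120 N, or if a joint passes its speed limit or range.

## Working session

There is one attempt and no reset: what is moved stays moved. The work goes in short steps, each a Python script; the robot and the scene stay as the last script left them, time stands still between calls to the robot, and variables do not carry over. Pictures are saved under pics/ and viewed, at most 10 in all, crops included, and the job is handed in when it is done.

```bash
ls; mkdir -p pics; python3 - <<'E'
from cell import manip, optics, set_gripper, inverse_kinematics
import cv2,numpy as np,pickle
for n in("scene","top"):
    c=optics.capture(n); cv2.imwrite(f"pics/{n}1.png",c["image"]); pickle.dump(c,open(f"{n}1.pkl","wb"))
    print(n,c["intrinsics"],c["k1"],c["position"],c["orientation"],(c["z_map"]>0).mean())
s=manip.state();print(s)
E
```

```text
cell.py
pics
scene [[459.34692475   0.         319.30330869]
 [  0.         459.34692475 241.53307634]
 [  0.           0.           1.        ]] -0.002900442079131164 [-0.15441598 -0.54334751  0.58663593] [-1.88296763  0.94729346 -0.56083567] 0.9959830729166667
top [[492.74973735   0.         312.56274244]
 [  0.         492.74973735 229.97648767]
 [  0.           0.           1.        ]] -0.10963740684450043 [ 0.39252233 -0.02997228  1.33689268] [-2.12303522  2.17073245 -0.11122832] 0.9960091145833333
{'clock': 0.1, 'joint_pos': array([-1.19991211e+00,  2.64650830e-01,  1.60520509e+00,  1.69213448e-05,
        1.27367188e+00, -3.68798829e-02]), 'joint_velocities': array([-6.39231733e-04, -1.33218603e-03, -4.03195329e-03, -1.22868462e-03,
        8.08851452e-04, -6.70621783e-05]), 'tau': array([ 8.34707353e-04, -5.03619576e+01, -3.58071077e+01,  7.31486524e-02,
        2.33334425e-02, -5.48444439e-05]), 'tool_pos': array([ 0.26746843, -0.61907408,  0.23754814]), 'tcp_rot': array([-3.07465405e+00, -6.35691542e-01,  4.79935832e-04]), 'contact_force': array([0.37104865, 0.06299925, 0.30305332]), 'moment': array([ 0.06922156,  0.07396769, -0.00950321]), 'grasp_force': 0.0, 'gripper_width': 0.0879293920626253}
```

View pics/scene1.png

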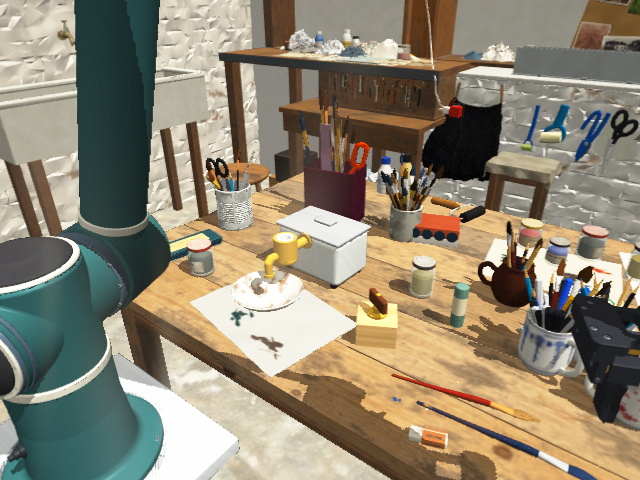

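View pics/top1.png

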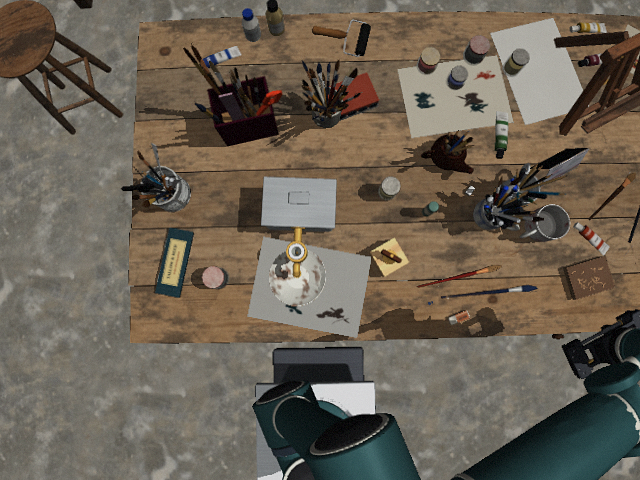

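The scene view shows the key in its stand at about (378,305), the tap barrel at (287,238) and the spout at (270,262). In the top view the stand is at (390,257), the bore at (297,252) and the spout at (296,272). I'll write ray helpers and enlarge both areas.

```bash
cat > h.py <<'E'
import cv2,numpy as np,pickle
from scipy.spatial.transform import Rotation as R
def rays(c,uv):
    K=c["intrinsics"];uv=np.atleast_2d(np.asarray(uv,float))
    d=(uv-K[:2,2])/[K[0,0],K[1,1]]; s=d.copy()
    for _ in range(8): s=d/(1+c["k1"]*(s**2).sum(1,keepdims=True))
    return np.c_[s,np.ones(len(s))]
def plane(c,uv,z):
    v=R.from_rotvec(c["orientation"]).apply(rays(c,uv)); p=np.asarray(c["position"])
    return p+v*((z-p[2])/v[:,2])[:,None]
def cloud(c):
    v,u=np.mgrid[0:480,0:640]; uv=np.c_[u.ravel(),v.ravel()]
    return (np.asarray(c["position"])+R.from_rotvec(c["orientation"]).apply(rays(c,uv)*c["z_map"].reshape(-1,1))).reshape(480,640,3)
def tri(c1,a,c2,b):
    P=[np.asarray(c["position"]) for c in(c1,c2)]
    D=[R.from_rotvec(c["orientation"]).apply(rays(c,q))[0] for c,q in((c1,a),(c2,b))]
    D=[d/np.linalg.norm(d) for d in D]
    M=[np.eye(3)-np.outer(d,d) for d in D]
    x=np.linalg.solve(M[0]+M[1],M[0]@P[0]+M[1]@P[1])
    return x,[np.linalg.norm(m@(x-p)) for m,p in zip(M,P)]
E
python3 - <<'E'
from h import *
t=pickle.load(open("top1.pkl","rb"));s=pickle.load(open("scene1.pkl","rb"))
a=t["image"][225:305,265:415];b=s["image"][220:350,220:410]
A=cv2.resize(a,None,fx=5,fy=5,interpolation=cv2.INTER_CUBIC);cv2.imwrite("pics/topc.png",A)
cv2.imwrite("pics/scenec.png",cv2.resize(b,None,fx=4,fy=4,interpolation=cv2.INTER_CUBIC))
for c,n,r in((t,'t',(238,275,370,412)),(s,'s',(285,345,352,402))):
    C=cloud(c);v0,v1,u0,u1=r;q=C[v0:v1,u0:u1].reshape(-1,3)
    print(n,np.histogram(q[:,2],bins=np.arange(-.01,.12,.01)))
    h=q[q[:,2]>.072];print("handle",len(h),h.mean(0),h.max(0))
    w=q[(q[:,2]>.04)&(q[:,2]<.056)];print("stand top",len(w),np.median(w,0),w.min(0),w.max(0))
E
```

```text
t (array([325, 351,   9,  15,  11, 325, 377,   6,  11,  26,  89,   1]), array([-0.01,  0.  ,  0.01,  0.02,  0.03,  0.04,  0.05,  0.06,  0.07,
        0.08,  0.09,  0.1 ,  0.11]))
handle 131 [ 0.47429202 -0.19148309  0.16713899] [ 0.49673387 -0.02997228  1.33689268]
stand top 664 [ 0.48002137 -0.20163882  0.05014039] [ 0.43404973 -0.25214749  0.04159813] [ 0.52842172 -0.15307011  0.05594955]
s (array([  25, 1135,  168,  172,  175,  175,  804,   33,   77,   83,  140,
          0]), array([-0.01,  0.  ,  0.01,  0.02,  0.03,  0.04,  0.05,  0.06,  0.07,
        0.08,  0.09,  0.1 ,  0.11]))
handle 304 [ 0.44618929 -0.22075012  0.1088222 ] [ 0.49297463 -0.17683383  0.58663593]
stand top 885 [ 0.46180566 -0.2125153   0.05193779] [ 0.42710161 -0.25273815  0.04022398] [ 0.52992037 -0.15361235  0.05590799]
```

View pics/topc.png

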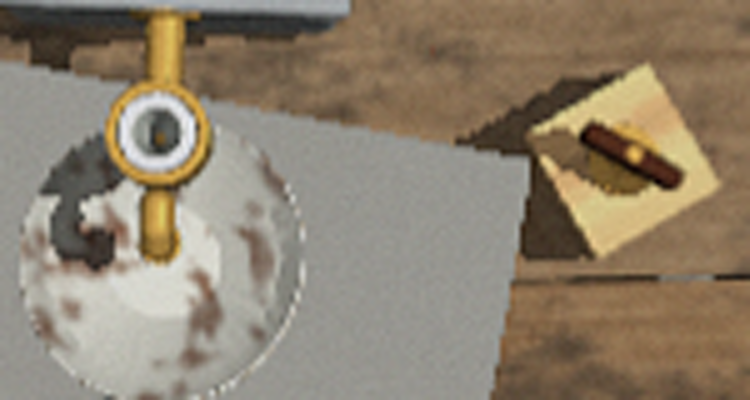

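View pics/scenec.png

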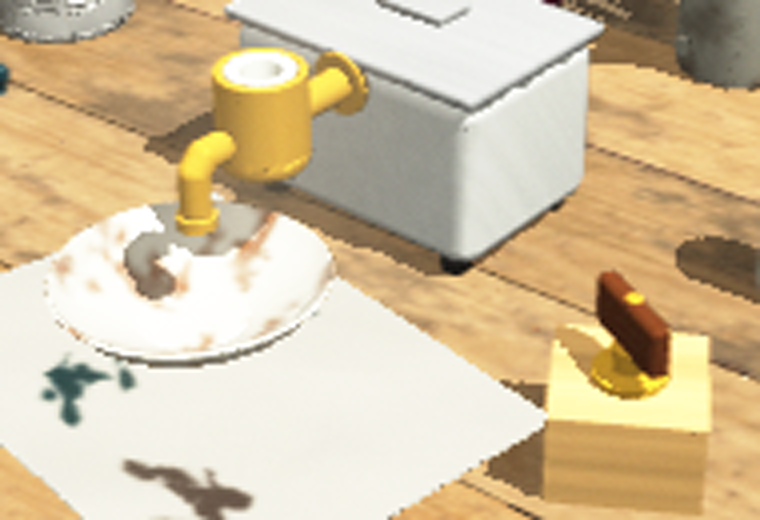

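The top crop shows the dark handle bar running (588,133)-(675,182) with a brass rivet at (634,153), plus the barrel ring at (159,134). The scene crop shows the same rivet at (634,298) and the barrel mouth at (262,68). I'll measure these with masks, two-view rays and depth.

```bash
cat > meas.py <<'E'
from h import *
t=pickle.load(open("top1.pkl","rb"));s=pickle.load(open("scene1.pkl","rb"))
def blob(c,lo,hi,roi,near):
    v0,v1,u0,u1=roi;m=np.zeros((480,640),np.uint8)
    m[v0:v1,u0:u1]=cv2.inRange(cv2.cvtColor(c["image"],cv2.COLOR_BGR2HSV),lo,hi)[v0:v1,u0:u1]
    k=[x for x in cv2.findContours(m,cv2.RETR_EXTERNAL,cv2.CHAIN_APPROX_NONE)[0] if len(x)>4]
    k=min(k,key=lambda x:np.linalg.norm(x.reshape(-1,2).mean(0)-near)); f=np.zeros_like(m);cv2.drawContours(f,[k],-1,255,-1)
    return k.reshape(-1,2).astype(np.float32),f
print("rivet hsv",cv2.cvtColor(t["image"],cv2.COLOR_BGR2HSV)[255:257,389:395].tolist())
print("handle hsv",cv2.cvtColor(t["image"],cv2.COLOR_BGR2HSV)[253,384:388].tolist(),cv2.cvtColor(s["image"],cv2.COLOR_BGR2HSV)[300,374:380].tolist())
# rivets: yellow blob weighted in a tiny window
def rivet(c,u,v,r=3):
    w=cv2.cvtColor(c["image"],cv2.COLOR_BGR2HSV)[v-r:v+r+1,u-r:u+r+1].astype(float)
    yy,xx=np.mgrid[v-r:v+r+1,u-r:u+r+1];g=((w[...,2]-120).clip(0))*((xx-u)**2+(yy-v)**2<=r*r)
    return np.array([(xx*g).sum(),(yy*g).sum()])/g.sum()
a=rivet(t,392,256,2);b=rivet(s,378,294,2);print("rivet",a,b,tri(t,a,s,b),plane(t,a,.094),plane(s,b,.094))
# handle top-face heading in both views from brown blob
for c,roi,n in((t,(245,270,375,408),(391,256)),(s,(284,318,365,392),(378,300))):
    k,f=blob(c,(0,60,20),(14,255,130),roi,n);print("blob",len(k),cv2.minAreaRect(k))
    P=cloud(c)[f>0];P=P[(P[:,2]>.087)&(P[:,2]<.1)];r=cv2.minAreaRect(P[:,:2].astype(np.float32))
    x=P[:,:2]-P[:,:2].mean(0);d=np.linalg.svd(x,full_matrices=False)[2][0]
    print(" topface n",len(P),"mean",P.mean(0),"heading",np.degrees(np.arctan2(d[1],d[0])),"rect",r)
k,f=blob(t,(0,60,20),(14,255,130),(245,270,375,408),(391,256))
q=plane(t,k,.094)[:,:2].astype(np.float32);print("top blob on z=.094",cv2.minAreaRect(q))
# barrel and tank
for n,c in(("t",t),("s",s)):
    C=cloud(c);P=C.reshape(-1,3)
    m=(abs(P[:,0]-.49)<.2)&(abs(P[:,1]+.0)<.2)&(P[:,2]>.1)&(P[:,2]<.16);P=P[m]
    H=P[(P[:,2]>.132)];tk=P[(P[:,2]>.112)&(P[:,2]<.131)]
    print(n,"hi",len(H),H.mean(0),H.min(0),H.max(0),"tank",len(tk),cv2.minAreaRect(tk[:,:2].astype(np.float32)))
k,_=blob(t,(15,120,60),(35,255,255),(235,270,280,313),(297,252))
k2=k[np.abs(k[:,1]-251.8)<7];q=plane(t,k2,.137)[:,:2].astype(np.float32);print("barrel",len(q),cv2.minEnclosingCircle(q))
A=np.c_[2*q,np.ones(len(q))];x=np.linalg.lstsq(A,(q**2).sum(1),rcond=None)[0];print("fit",x[:2],np.sqrt(x[2]+x[:2]@x[:2]))
E
python3 meas.py
```

```text
rivet hsv [[[10, 168, 85], [17, 157, 159], [20, 152, 221], [20, 152, 211], [17, 164, 154], [13, 171, 76]], [[9, 162, 66], [17, 163, 127], [20, 158, 207], [20, 155, 215], [16, 163, 133], [7, 162, 71]]]
handle hsv [[8, 182, 66], [8, 151, 81], [9, 168, 82], [10, 181, 86]] [[9, 179, 60], [11, 179, 60], [11, 182, 59], [11, 186, 59], [10, 183, 64], [9, 186, 92]]
rivet [391.68118812 255.41980198] [378.04787593 293.97437626] (array([ 0.47874775, -0.20273812,  0.09742389]), [np.float64(0.00041262140586534573), np.float64(0.000412621405865335)]) [[ 0.47922109 -0.20356177  0.094     ]] [[ 0.48286526 -0.20005952  0.094     ]]
blob 47 ((390.8113098144531, 255.83963012695312), (21.076900482177734, 4.5650434494018555), 29.054607391357422)
 topface n 68 mean [ 0.47918868 -0.20143104  0.09286276] heading -121.00294533265856 rect ((0.47888806462287903, -0.2021002471446991), (0.052988070994615555, 0.009567794390022755), 59.721893310546875)
blob 52 ((377.2500305175781, 301.7500305175781), (26.870058059692383, 9.192388534545898), 45.0)
 topface n 73 mean [ 0.47097852 -0.20620729  0.09137275] heading -117.45694638027913 rect ((0.4725770354270935, -0.20311978459358215), (0.052990615367889404, 0.008361311629414558), 64.62739562988281)
top blob on z=.094 ((0.4782238304615021, -0.20131587982177734), (0.05299209803342819, 0.01162715908139944), 59.375919342041016)
t hi 290 [0.50331234 0.03518571 0.1364233 ] [0.46811553 0.00344267 0.13203999] [0.64054753 0.060458   0.14322628] tank 3659 ((0.5621918439865112, 0.031327031552791595), (0.18680937588214874, 0.23551778495311737), 86.88555908203125)
s hi 287 [0.49898942 0.03208764 0.13732062] [0.46547701 0.00612373 0.13204941] [0.63865217 0.05974158 0.1410732 ] tank 2380 ((0.5614434480667114, 0.030491843819618225), (0.18745964765548706, 0.2404177486896515), 86.13785552978516)
barrel 28 ((0.49204838275909424, 0.034607697278261185), 0.026444505900144577)
fit [0.4911477  0.03536863] 0.024790601368643656
```

```bash
cat >> meas.py <<'E'
print("-----")
for n,c in(("t",t),("s",s)):
    P=cloud(c).reshape(-1,3);m=(abs(P[:,0]-.62)<.085)&(abs(P[:,1]-.03)<.15)&(P[:,2]>.112)&(P[:,2]<.145);T=P[m][:,:2].astype(np.float32)
    print(n,"tank",cv2.minAreaRect(T), np.median(P[m],0))
    m=(abs(P[:,0]-.4915)<.035)&(abs(P[:,1]-.035)<.035)&(P[:,2]>.131)&(P[:,2]<.145);B=P[m];
    print("ring",np.median(B,0),cv2.minEnclosingCircle(B[:,:2].astype(np.float32)))
    W=P[(abs(P[:,0]-.48)<.06)&(abs(P[:,1]+.2)<.06)&(P[:,2]>.043)&(P[:,2]<.058)];print("stand",cv2.minAreaRect(W[:,:2].astype(np.float32)))
# liner white/dark in both images: white ring ellipse
for c,roi,n in((t,(240,264,285,309),(297,252)),(s,(230,245,272,300),(286,237))):
    v0,v1,u0,u1=roi;m=np.zeros((480,640),np.uint8);m[v0:v1,u0:u1]=cv2.inRange(cv2.cvtColor(c["image"],cv2.COLOR_BGR2HSV),(0,0,150),(180,70,255))[v0:v1,u0:u1]
    k=max(cv2.findContours(m,cv2.RETR_EXTERNAL,cv2.CHAIN_APPROX_NONE)[0],key=len).reshape(-1,2);e=cv2.fitEllipse(k);print("liner",len(k),e,plane(c,e[0],.137))
    if c is t: a=e[0]
    else: print("tri",tri(t,a,s,e[0]))
# spout: yellow pixels robot-side of the barrel, tip z from depth
C=cloud(t);hs=cv2.cvtColor(t["image"],cv2.COLOR_BGR2HSV);m=cv2.inRange(hs,(15,120,60),(35,255,255))>0
v,u=np.mgrid[0:480,0:640]
for nm,sel in(("spout",m&(v>263)&(v<278)&(abs(u-297)<8)),("pipe",m&(v>226)&(v<242)&(abs(u-297)<8))):
    P=C[sel];print(nm,len(P),P.mean(0),P.min(0),P.max(0))
    for x in np.unique(v[sel]): 
        r=C[sel&(v==x)];print("  ",x,r.mean(0).round(4))
E
python3 meas.py | sed -n '/-----/,$p'
```

```text
-----
t tank ((0.6082351207733154, 0.028821781277656555), (0.18680937588214874, 0.14329500496387482), 86.88555908203125) [0.61538813 0.02851011 0.12293682]
ring [0.49436519 0.03586879 0.13661865] ((0.49384868144989014, 0.035833463072776794), 0.025960111990571022)
stand ((0.48020872473716736, -0.20334425568580627), (0.0755661204457283, 0.07676829397678375), 28.58944320678711)
s tank ((0.6083357930183411, 0.027374744415283203), (0.18749769032001495, 0.14633627235889435), 86.2118911743164) [0.60354739 0.01661934 0.12524986]
ring [0.48826287 0.03342548 0.13847798] ((0.491592675447464, 0.03300982713699341), 0.027198826894164085)
stand ((0.47788918018341064, -0.20271465182304382), (0.07866905629634857, 0.07383623719215393), 28.56475257873535)
liner 44 ((304.3442077636719, 254.38247680664062), (8.021376609802246, 20.11104965209961), 179.02670288085938) [[0.48371585 0.01531928 0.137     ]]
liner 52 ((288.492431640625, 233.39979553222656), (7.303263187408447, 22.9821834564209), 87.81199645996094) [[0.51209534 0.04249572 0.137     ]]
tri (array([0.48172689, 0.01498897, 0.15777662]), [np.float6
[... 462 characters left out ...]
1 0.0372 0.1012]
   274 [0.4377 0.0374 0.0986]
   275 [0.4355 0.0379 0.0903]
   276 [0.4333 0.0385 0.0794]
   277 [0.431  0.0401 0.0754]
pipe 127 [0.53771237 0.03280587 0.11269118] [0.51650485 0.0161138  0.09395069] [0.55507217 0.04841468 0.14249945]
   227 [0.5543 0.0382 0.117 ]
   228 [0.5529 0.0312 0.1073]
   229 [0.55   0.0323 0.1106]
   230 [0.5475 0.0324 0.1101]
   231 [0.5449 0.0324 0.1104]
   232 [0.5424 0.0324 0.1103]
   233 [0.5399 0.0325 0.1099]
   234 [0.5373 0.0325 0.1111]
   235 [0.5347 0.0325 0.1112]
   236 [0.5321 0.0325 0.1124]
   237 [0.5297 0.0326 0.1108]
   238 [0.5271 0.0326 0.1118]
   239 [0.5247 0.0327 0.1107]
   240 [0.5219 0.0326 0.1137]
   241 [0.5174 0.0329 0.1332]
```

```bash
cat >> h.py <<'E'
def down(deg):
    """tool pointing down, closing axis y at heading deg"""
    a=np.radians(deg);y=np.array([np.cos(a),np.sin(a),0]);z=np.array([0,0,-1.]);return R.from_matrix(np.c_[np.cross(y,z),y,z]).as_rotvec()
KEY=np.array([.4790,-.2023]);KH=60.;BORE=np.array([.4928,.0350]);TH=-3.2
E
python3 - <<'E'
from h import *
from cell import manip, optics, set_gripper, inverse_kinematics
st=manip.state();M=R.from_rotvec(st["tcp_rot"]).as_matrix();print("now psi",np.degrees(np.arctan2(M[1,1],M[0,1])),st["tool_pos"])
for p in(150,-30): print("grasp",p,inverse_kinematics([*KEY,.061],down(p)))
for p in(TH+90,TH-90,TH,TH+180): print("bore",p,inverse_kinematics([*BORE,.165],down(p)))
E
```

```text
now psi -66.6371178322094 [ 0.26746843 -0.61907408  0.23754814]
grasp 150 None
grasp -30 [-0.44751985  0.15563191  2.09340557  0.          0.89255518  0.07607893]
bore 86.8 [ 2.04816654e-02 -2.02655557e-02  2.06254697e+00 -4.44089210e-16
  1.09931124e+00 -1.49446413e+00]
bore -93.2 [ 0.02048167 -0.02026556  2.06254697  0.          1.09931124  1.64712853]
bore -3.2 [ 2.04816654e-02 -2.02655557e-02  2.06254697e+00 -4.44089210e-16
  1.09931124e+00  7.63322015e-02]
bore 176.8 None
```

```bash
python3 - <<'E'
from h import *
from cell import manip, optics, set_gripper, inverse_kinematics
p=manip.state()["tool_pos"]
manip.move_linear([p[0],p[1],.34],rate=.25)
manip.move_pose([*KEY,.20],down(-30))
set_gripper(.045)
c=optics.capture("scene");cv2.imwrite("pics/pre.png",c["image"][160:360,240:480].repeat(3,0).repeat(3,1))
manip.move_linear([*KEY,.062],rate=.12)
f0=manip.state();print(f0["clock"],f0["contact_force"],f0["tool_pos"])
set_gripper(.0,force=25)
s=manip.state();print(s["clock"],s["contact_force"],s["moment"],s["gripper_width"],s["grasp_force"],s["tool_pos"])
E
```

```text
4.5583 [-0.03887621 -0.53989359  0.12405988] [ 0.47976288 -0.20265173  0.06286621]
5.175 [-0.98402603 -0.56961661  0.98122038] [-0.03544696 -0.05935337 -0.02716174] 0.01279549339268534 25.000378489494324 [ 0.47924494 -0.2024239   0.06228095]
```

```bash
python3 - <<'E'
from h import *
from cell import manip, optics, set_gripper, inverse_kinematics
set_gripper(.0,force=60)
s=manip.state();print(s["clock"],s["contact_force"],s["moment"],s["gripper_width"],s["grasp_force"])
p=s["tool_pos"]
manip.move_linear([p[0],p[1],.20],rate=.15)
manip.move_pose([*BORE,.215],down(TH-90))
manip.dwell(.3)
for i in range(3):
    s=manip.state();print(s["clock"],s["contact_force"],s["moment"],s["gripper_width"],s["tool_pos"]);manip.dwell(.05)
for n in("scene","top"):
    c=optics.capture(n);pickle.dump(c,open(n+"2.pkl","wb"))
    r=(c["image"][150:290,220:350] if n=="scene" else c["image"][200:300,240:370])
    cv2.imwrite(f"pics/{n}2.png",cv2.resize(r,None,fx=4,fy=4,interpolation=cv2.INTER_CUBIC))
E
```

```text
5.3917 [0.02049386 0.04596834 2.63098795] [-0.01007487 -0.04280603  0.00776385] 0.011663750745811042 59.989277785643935
8.1583 [-0.18365006 -0.27759193 -1.89362429] [-0.00904332  0.03762785 -0.03735719] 0.011573322315229131 [0.49286729 0.03458381 0.2149765 ]
8.2083 [-0.65494618  0.52214106 -1.87984627] [0.00260323 0.00447784 0.00909379] 0.011765241939594441 [0.49285812 0.03467308 0.21499881]
8.2583 [-0.35006976 -0.2827684  -1.05335418] [0.05980578 0.07239464 0.02334188] 0.011553825390046001 [0.49284856 0.03472857 0.21503054]
```

View pics/scene2.png

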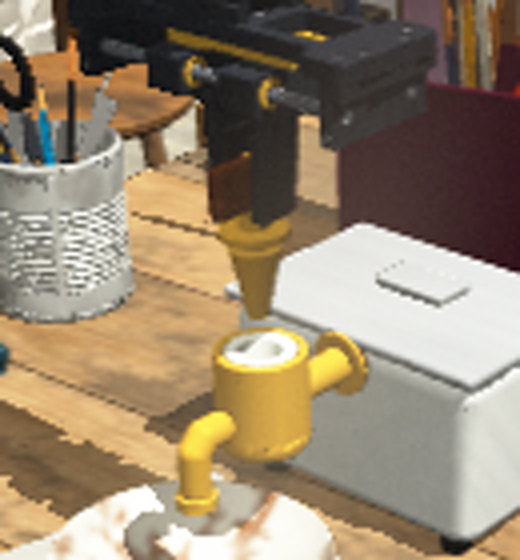

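The scene view shows the key upright in the pads, its tip at crop (260,316), above the mouth centre at crop (261,349). I'll compare their ray positions and then feel downward.

```bash
cat >> h.py <<'E'
def F(manip,n=4):
    a=[]
    for _ in range(n): s=manip.state();a.append(np.r_[s["contact_force"],s["moment"]]);manip.dwell(.02)
    return np.mean(a,0),s
E
python3 - <<'E'
from h import *
from cell import manip, optics, set_gripper, inverse_kinematics
c=pickle.load(open("scene2.pkl","rb"))
o=np.array([220,150]);f=lambda p:o+(np.array(p)+.5)/4-.5
print("tip",plane(c,f((260,314)),.157),"mouth",plane(c,f((261,349)),.137))
b,s=F(manip,8);print("base",b.round(2),s["clock"])
x,y=s["tool_pos"][:2]
# approach: bottom = tcp-.0583; stop above earliest touch (27 mm below the mouth -> tcp .168)
manip.move_linear([*BORE,.190],rate=.08)
b2,s=F(manip);print((b2-b).round(2),s["tool_pos"],s["clock"])
for z in (.180,.174,.1705):
    manip.move_linear([*BORE,z],rate=.05);g,s=F(manip);print(z,(g-b).round(2),s["tool_pos"].round(4),s["clock"])
    if abs(g-b)[:3].max()>4: break
np.save("base.npy",b)
E
```

```text
tip [[0.49644127 0.03894467 0.157     ]] mouth [[0.49506327 0.03816933 0.137     ]]
base [-0.08  0.26 -1.6   0.04 -0.01 -0.02] 8.525
[ 0.05 -0.17  0.27 -0.02  0.01  0.05] [0.49257209 0.03501291 0.18954897] 9.0583
0.18 [ 0.95 -0.04 -0.26  0.    0.02  0.  ] [0.4927 0.035  0.1798] 9.475
0.174 [ 0.18 -0.63  0.56 -0.01  0.02  0.04] [0.4926 0.035  0.1737] 9.8083
0.1705 [ 0.46 -0.36  0.    0.02  0.02  0.03] [0.4927 0.035  0.1704] 10.125
```

```bash
python3 - <<'E'
from h import *
from cell import manip, optics, set_gripper, inverse_kinematics
b=np.load("base.npy");z=.1705
while z>.155:
    z-=.0005;manip.move_linear([*BORE,z],rate=.02);g,s=F(manip,3);d=g-b
    print(round(z,4),d[:3].round(2),d[3:].round(3),s["tool_pos"].round(5),round(s["clock"],2))
    if d[2]>3 or abs(d[:2]).max()>3: break
E
```

```text
0.17 [ 0.42 -0.31  0.63] [-0.025  0.014  0.026] [0.49283 0.03501 0.17005] 10.43
0.1695 [0.04 0.22 0.29] [ 0.005  0.017 -0.014] [0.49279 0.035   0.16949] 10.72
0.169 [ 0.23 -0.33 -0.33] [-0.007  0.043  0.049] [0.49279 0.03501 0.16899] 11.03
0.1685 [ 0.24 -0.11 -0.38] [-0.02   0.027  0.028] [0.49276 0.03502 0.16846] 11.32
0.168 [-0.38 -0.31  0.07] [-0.003  0.016  0.028] [0.49278 0.03502 0.16797] 11.62
0.1675 [ 0.33 -0.32  0.18] [-0.021  0.046  0.003] [0.49278 0.03502 0.16748] 11.93
0.167 [-0.06 -0.41 -0.07] [-0.041  0.039  0.049] [0.49277 0.03502 0.16695] 12.22
0.1665 [-0.06 -0.48 -0.13] [-0.006  0.034  0.011] [0.49276 0.03501 0.16646] 12.53
0.166 [ 0.32  0.02 -0.22] [-0.016 -0.006 -0.017] [0.49277 0.03502 0.16597] 12.82
0.1655 [-0.03  0.14 -0.38] [0.009 0.005 0.045] [0.49278 0.035   0.16547] 13.12
0.165 [-0.16  0.02 -0.36] [0.02  0.005 0.043] [0.49283 0.03503 0.16499] 13.43
0.1645 [ 0.35 -0.04  0.52] [ 0.036 -0.013  0.005] [0.49287 0.03502 0.16452] 13.72
0.164 [ 0.39 -0.13  0.41] [ 0.054 -0.029  0.02 ] [0.49291 0.03503 0.16405] 14.03
0.1635 [ 0.8  -0.03  0.43] [ 0.102 -0.074  0.053] [0.49293 0.03504 0.16359] 14.32
0.163 [1.33 0.35 0.82] [ 0.138 -0.098  0.023] [0.49295 0.03505 0.16312] 14.62
0.1625 [0.18 0.4  1.71] [ 0.145 -0.162  0.021] [0.49301 0.03502 0.16267] 14.93
0.162 [1.67 0.07 2.67] [ 0.153 -0.225  0.008] [0.49305 0.03502 0.16217] 15.22
0.1615 [1.83 1.06 3.14] [ 0.173 -0.3    0.034] [0.49311 0.03501 0.16174] 15.53
```

Contact began near z=0.1645 with a slight +x/+y side force, so I'll centre by force, then press to about 10 N.

```bash
python3 - <<'E'
from h import *
from cell import manip, optics, set_gripper, inverse_kinematics
b=np.load("base.npy");c=np.array([*BORE,.1615])
for i in range(22):
    g,s=F(manip,3);d=g-b
    lat=d[:2]  # side force; also seen by the moment with ~0.17 m lever (less noisy)
    lm=np.array([-d[4],d[3]])/.17
    print(i,d[:3].round(2),lm.round(2),c.round(5),s["tool_pos"].round(5),round(s["clock"],2))
    if i>=4 and abs(d[2]-10)<.8 and abs(lm).max()<.8: break
    c[:2]+=.00012*np.clip(lm,-3,3)
    if i>=3: c[2]-=np.clip(.00006*(10-d[2]),-.0004,.0004)
    manip.move_linear(c,rate=.02)
np.save("cmd.npy",c)
E
```

```text
0 [1.96 0.25 3.11] [1.9  1.03] [0.4928 0.035  0.1615] [0.49312 0.03501 0.16175] 15.57
1 [2.36 0.45 4.  ] [1.73 0.51] [0.49303 0.03512 0.1615 ] [0.4932  0.03508 0.16168] 15.88
2 [1.83 0.07 4.39] [1.4  0.11] [0.49323 0.03518 0.1615 ] [0.49324 0.03513 0.16154] 16.18
3 [ 1.14 -0.07  4.61] [1.18 0.01] [0.4934 0.0352 0.1615] [0.49334 0.03512 0.16148] 16.48
4 [ 0.41 -0.2   4.99] [0.38 0.05] [0.49354 0.0352  0.16118] [0.49351 0.03515 0.16125] 16.77
5 [ 0.47 -0.22  6.02] [-0.16 -0.3 ] [0.49359 0.0352  0.16088] [0.4936  0.03518 0.16102] 17.07
6 [ 0.18 -0.3   6.98] [-0.37 -0.21] [0.49357 0.03517 0.16064] [0.49363 0.03516 0.16089] 17.38
7 [-0.54 -0.52  7.84] [-0.38 -0.09] [0.49353 0.03514 0.16046] [0.49366 0.03516 0.16085] 17.68
8 [ 0.56 -0.65  8.29] [-0.58 -0.13] [0.49348 0.03513 0.16033] [0.49369 0.03517 0.16083] 17.98
9 [-0.52 -0.49  8.3 ] [-0.65 -0.01] [0.49341 0.03512 0.16022] [0.49367 0.03514 0.16077] 18.27
10 [-0.49  0.    8.9 ] [-0.47 -0.09] [0.49333 0.03512 0.16012] [0.49367 0.03515 0.16074] 18.57
11 [ 0.04 -0.49  8.51] [-0.39 -0.17] [0.49328 0.0351  0.16006] [0.49367 0.03514 0.16073] 18.88
12 [-0.19 -0.12  9.03] [-0.69 -0.09] [0.49323 0.03508 0.15997] [0.49368 0.03515 0.16069] 19.18
13 [-0.09 -0.54  9.17] [-0.3  -0.01] [0.49315 0.03507 0.15991] [0.49363 0.03514 0.16068] 19.48
14 [-0.25 -0.01  9.33] [-0.5  -0.06] [0.49311 0.03507 0.15986] [0.49365 0.03515 0.16069] 19.77
```

```bash
cat > turn.py <<'E'
from h import *
from cell import manip, optics, set_gripper, inverse_kinematics
import sys
def turn(a0,a1,step,ff,kz=.00005,target=10.6):
    b=np.load("base.npy");c=np.load("cmd.npy");a=a0;fz=None
    while True:
        g,s=F(manip,3);d=g-b;lm=np.array([-d[4],d[3]])/.17
        M=R.from_rotvec(s["tcp_rot"]).as_matrix();h=np.degrees(np.arctan2(M[1,1],M[0,1]))
        print(round(a,1),round(h,2),d[:3].round(2),lm.round(2),"mz",d[5].round(2),c.round(5),s["tool_pos"].round(5),round(s["clock"],2))
        if a>=a1-1e-6: break
        hold=d[2]>12.2 or d[2]<9.0
        c[:2]+=.00006*np.clip(lm,-3,3)
        c[2]-=np.clip(kz*(target-d[2]),-.0003,.0003)+(0 if hold else ff)
        if not hold:a=min(a+step,a1)
        manip.move_linear(c,rate=.02,rot=down(a)); np.save("cmd.npy",c)
turn(*map(float,sys.argv[1:5]))
E
python3 turn.py -93.2 -85.2 1 .00002
```

```text
-93.2 -93.2 [-0.21 -0.04  9.01] [-0.38  0.02] mz 0.0 [0.49311 0.03507 0.15986] [0.49367 0.03515 0.16069] 19.82
-92.2 -92.2 [-0.13  0.47  8.79] [-0.5   0.05] mz 0.02 [0.49309 0.03507 0.15976] [0.49365 0.03515 0.16059] 20.12
-92.2 -92.2 [-0.34 -0.03  9.51] [-0.51  0.1 ] mz -0.0 [0.49306 0.03508 0.15967] [0.49364 0.03515 0.16053] 20.43
-91.2 -91.2 [-0.13  0.2   8.96] [-0.27  0.2 ] mz -0.02 [0.49303 0.03508 0.15959] [0.49363 0.03519 0.16044] 20.73
-91.2 -91.21 [0.09 0.13 9.59] [-0.51  0.17] mz -0.03 [0.49301 0.0351  0.15951] [0.49367 0.03517 0.16044] 21.02
-90.2 -90.21 [-0.08 -0.14  9.44] [-0.52  0.1 ] mz -0.0 [0.49298 0.03511 0.15944] [0.49363 0.0352  0.16034] 21.32
-89.2 -89.21 [ 0.34 -0.39  9.89] [-0.41  0.17] mz -0.02 [0.49295 0.03511 0.15936] [0.49362 0.0352  0.16028] 21.62
-88.2 -88.21 [ 0.34 -0.17  9.69] [-0.38  0.19] mz -0.01 [0.49293 0.03512 0.15931] [0.49361 0.03525 0.16022] 21.93
-87.2 -87.2 [0.37 0.17 8.85] [-0.09  0.18] mz -0.03 [0.4929  0.03513 0.15924] [0.49362 0.03526 0.16019] 22.23
-87.2 -87.21 [ 0.43 -0.23  9.71] [-0.38  0.09] mz -0.02 [0.4929  0.03514 0.15915] [0.49363 0.03524 0.16015] 22.52
-86.2 -86.21 [-0.2  -0.36  9.46] [-0.26  0.05] mz -0.05 [0.49287 0.03515 0.15909] [0.49363 0.03523 0.16011] 22.82
-85.2 -85.21 [ 0.16  0.12 10.2 ] [-0.1   0.18] mz -0.03 [0.49286 0.03515 0.15901] [0.49362 0.03527 0.16006] 23.12
```

```bash
python3 turn.py -85.2 -59.2 2 .00007; python3 -c "
from cell import manip, optics, set_gripper, inverse_kinematics;print(manip.state()['gripper_width'])
import cv2;c=optics.capture('scene');cv2.imwrite('pics/mid.png',cv2.resize(c['image'][150:290,220:350],None,fx=4,fy=4,interpolation=2))"
```

```text
-85.2 -85.21 [-0.33  0.25  9.28] [-0.37 -0.03] mz -0.01 [0.49286 0.03515 0.15901] [0.49364 0.03525 0.16006] 23.18
-83.2 -83.21 [-0.05 -0.14  9.83] [-0.4  -0.01] mz 0.01 [0.49284 0.03515 0.15888] [0.49363 0.03527 0.15995] 23.48
-81.2 -81.2 [-0.24 -0.13  9.6 ] [-0.42  0.33] mz -0.01 [0.49281 0.03515 0.15877] [0.49361 0.0353  0.15987] 23.77
-79.2 -79.21 [ 0.49 -0.13 10.67] [-0.37  0.33] mz -0.02 [0.49279 0.03517 0.15865] [0.49363 0.03532 0.15979] 24.07
-77.2 -77.21 [ 0.05  0.09 10.  ] [-0.26  0.12] mz -0.0 [0.49277 0.03519 0.15858] [0.49361 0.03533 0.15974] 24.38
-75.2 -75.21 [-0.37  0.4  10.45] [-0.37  0.38] mz -0.0 [0.49275 0.0352  0.15848] [0.49362 0.03537 0.15967] 24.68
-73.2 -73.21 [ 0.02  0.23 10.53] [-0.45  0.36] mz -0.03 [0.49273 0.03522 0.1584 ] [0.4936  0.0354  0.15962] 24.98
-71.2 -71.21 [-0.1   0.37 10.87] [-0.23  0.13] mz -0.02 [0.4927  0.03524 0.15833] [0.49361 0.03544 0.15958] 25.27
-69.2 -69.21 [ 0.07  0.6  10.48] [-0.43  0.61] mz 0.01 [0.49269 0.03525 0.15827] [0.4936  0.03545 0.15952] 25.57
-67.2 -67.21 [-0.06  0.02 10.76] [-0.38  0.24] mz -0.0 [0.49266 0.03529 0.1582 ] [0.49361 0.03548 0.15946] 25.88
-65.2 -65.21 [-0.6  -0.07 10.98] [-0.31  0.21] mz -0.01 [0.49264 0.0353  0.15814] [0.49358 0.0355  0.15942] 26.18
-63.2 -63.21 [-0.15  0.03 10.31] [-0.49  0.36] mz -0.04 [0.49262 0.03531 0.15808] [0.49357 0.03552 0.15937] 26.48
-61.2 -61.21 [ 0.07  0.35 10.76] [-0.47  0.16] mz -0.05 [0.49259 0.03533 0.158  ] [0.49357 0.03553 0.15935] 26.77
-59.2 -59.2 [-0.31  0.65 11.01] [-0.36  0.27] mz -0.01 [0.49256 0.03534 0.15794] [0.49354 0.03556 0.15928] 27.07
0.011851154145315332
```

View pics/mid.png

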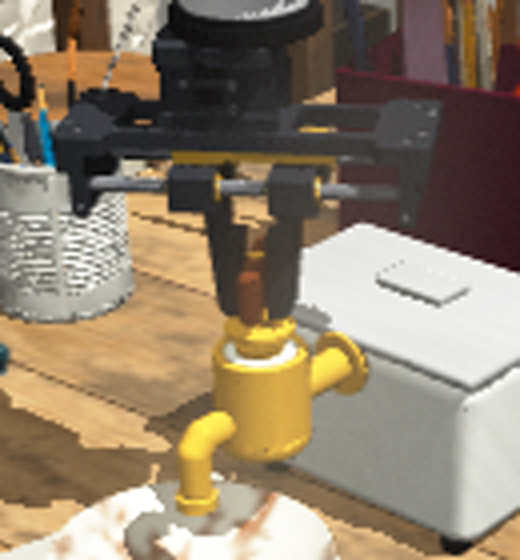

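The handle is turning with the gripper and the key is seated upright in the barrel at crop (262,345). I'll carry on to a quarter turn.

```bash
python3 turn.py -59.2 -3.2 2 .00005 | awk 'NR%3==0{print} {l=$0} END{print l}'
```

```text
-55.2 -55.21 [-0.26  0.48 10.99] [-0.51  0.22] mz -0.03 [0.49251 0.03538 0.15786] [0.49351 0.0356  0.1592 ] 27.77
-49.2 -49.22 [-0.06  0.25 11.34] [-0.41  0.53] mz -0.05 [0.49245 0.03543 0.15776] [0.49345 0.03569 0.15912] 28.68
-43.2 -43.21 [ 0.13  0.57 10.78] [-0.28  0.11] mz -0.01 [0.49238 0.0355  0.15772] [0.49341 0.03573 0.15909] 29.57
-37.2 -37.22 [-0.6   0.67 11.24] [-0.28  0.32] mz -0.04 [0.49233 0.03554 0.15759] [0.49335 0.03579 0.15901] 30.48
-31.2 -31.22 [1.000e-02 1.010e+00 1.065e+01] [-0.32  0.39] mz -0.03 [0.49228 0.03559 0.15757] [0.49325 0.03585 0.15893] 31.38
-25.2 -25.22 [-0.66  0.37 11.23] [-0.25  0.24] mz -0.04 [0.49222 0.03564 0.15744] [0.4932  0.03588 0.15886] 32.27
-19.2 -19.21 [-0.15  0.21 11.43] [-0.21  0.31] mz -0.04 [0.49218 0.03568 0.15743] [0.49315 0.03593 0.15883] 33.17
-13.2 -13.21 [-0.11  0.11 11.78] [-0.47 -0.03] mz -0.04 [0.49214 0.03573 0.15737] [0.49309 0.03596 0.15876] 34.08
-7.2 -7.22 [-0.9   0.43 11.42] [-0.38 -0.01] mz -0.05 [0.49206 0.03577 0.15732] [0.49301 0.03599 0.15871] 34.98
-3.2 -3.21 [-0.69  0.28 11.73] [-0.24  0.09] mz -0.05 [0.49202 0.03579 0.1573 ] [0.49294 0.036   0.15869] 35.58
```

```bash
python3 - <<'E'
from h import *
from cell import manip, optics, set_gripper, inverse_kinematics
b=np.load("base.npy");s=manip.state();p=s["tool_pos"].copy();p[2]-=.0002
manip.move_linear(p,rate=.02);g,s=F(manip);print((g-b).round(2),s["tool_pos"])
set_gripper(.05);p=s["tool_pos"]
manip.move_linear([p[0],p[1],p[2]+.08],rate=.12)
q=manip.state()["joint_pos"];p=manip.state()["tool_pos"]
manip.move_pose([.50,-.16,.30],down(-30))
g,s=F(manip);print(g.round(2),s["clock"])
for n in("scene","top"):
    c=optics.capture(n);pickle.dump(c,open(n+"3.pkl","wb"))
    r=(c["image"][150:290,220:350] if n=="scene" else c["image"][225:305,265:415])
    cv2.imwrite(f"pics/{n}3.png",cv2.resize(r,None,fx=4,fy=4,interpolation=cv2.INTER_CUBIC))
E
```

```text
[-0.55 -0.15  7.95 -0.04  0.03 -0.1 ] [0.49301704 0.03608236 0.15891164]
[-0.12  0.27 -0.04 -0.04 -0.05 -0.01] 38.3167
```

View pics/scene3.png

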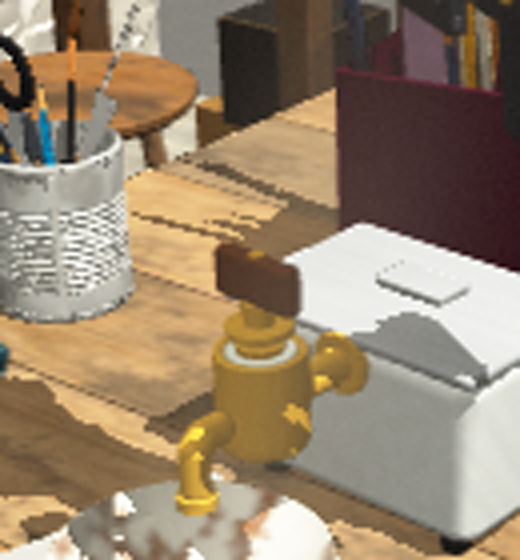

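View pics/top3.png

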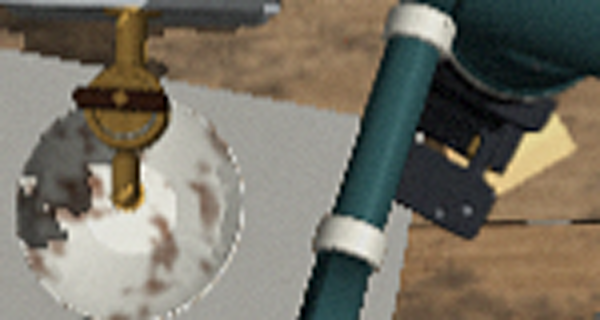

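The scene view shows the key upright and seated, with the gripper clear. The top view shows the bar lying across the spout, crop (75,98)-(168,101). I'll measure its heading, then hand in if it's square.

```bash
python3 - <<'E'
from h import *
for n,(v0,v1,u0,u1),zt in(("top",(240,256,280,312),.19),("scene",(205,232,270,298),.19)):
    c=pickle.load(open(n+"3.pkl","rb"));C=cloud(c)[v0:v1,u0:u1].reshape(-1,3)
    P=C[(C[:,2]>.182)&(C[:,2]<.2)&(abs(C[:,0]-.493)<.04)];d=np.linalg.svd(P[:,:2]-P[:,:2].mean(0),full_matrices=False)[2][0]
    print(n,len(P),P.mean(0).round(4),np.degrees(np.arctan(-d[0]/d[1])).round(2),cv2.minAreaRect(P[:,:2].astype(np.float32)))
    m=np.zeros((480,640),np.uint8);m[v0:v1,u0:u1]=cv2.inRange(cv2.cvtColor(c["image"],cv2.COLOR_BGR2HSV),(0,60,15),(14,255,110))[v0:v1,u0:u1]
    k=max(cv2.findContours(m,cv2.RETR_EXTERNAL,cv2.CHAIN_APPROX_NONE)[0],key=len).reshape(-1,2)
    print(" blob",len(k),cv2.minAreaRect(plane(c,k,zt)[:,:2].astype(np.float32)))
E
```

```text
top 124 [0.4933 0.0367 0.19  ] -3.87 ((0.49397554993629456, 0.03617102652788162), (0.054396867752075195, 0.012047420255839825), 87.24237823486328)
 blob 28 ((0.49014756083488464, 0.0221000537276268), (0.02572537772357464, 0.009375745430588722), 88.70873260498047)
scene 154 [0.4883 0.0321 0.1892] -2.44 ((0.4904908835887909, 0.03404638171195984), (0.05445385351777077, 0.012326494790613651), 86.10352325439453)
 blob 60 ((0.47688648104667664, 0.0221159178763628), (0.08474594354629517, 0.040269967168569565), 41.797950744628906)
```

The bar's normal heads about -3.2°, matching the tap's axis, so it is square across the spout. The key is seated upright and nothing touches it.

```bash
python3 -c "
from cell import manip, optics, set_gripper, inverse_kinematics
print(manip.close_job())"
```

```text
the job is handed in; nothing more can be done
None
```

The key is in the tap's bore, turned a quarter turn under about 9–12 N with its handle square across the spout, and released; I handed the job in at about 38 s, without a pull test to confirm the wedge.

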